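# Free the empty core of the drawing-paper roll

## Robot

A 6-joint arm with a two-finger parallel gripper is mounted at the origin on the work surface. World frame = base frame: x ahead of the robot, y to its left, z up, the work surface at z = 0. Lengths are in mm, angles in rad, forces in N, time in s.
With the tool pointing down it reaches from about 250 to 725 mm from the base axis. Payload 9.7 kg.
Tool frame: the origin (TCP) lies between the finger pads; the fingertips stand 8 mm ahead of it and the grasp point (between the pads) lies 11 mm behind it; z points along the fingers, y is the line along which they close (so a half turn about z gives the same grasp; the last joint's range is limited). The gripper opens to 85 mm and grips with 20 to 120 N. Pads are 22 mm wide; open, the fingers measure 114 mm over their backs; the gripper's body (76 mm by 85 mm) begins 54 mm behind the grasp point. The pads swing forward as they close: fully open they stand 13 mm farther back than shut.
Start: joints at [1.241, 0.087, 0.176, 1.66, 0, 1.571], TCP at [178.117, 520.357, 239.284] pointing down, gripper open.
Joint ranges: [-3.13, 3.13], [-0.85, 1.81], [-1.15, 1.24], [-2.2, 2.28], [-1.44, 1.52], [-3.14, 3.14]. Speed limits (rad/s): [2.22, 2.22, 2.57, 3.14, 3.14, 3.14].

## Interface

Orientations are given as a unit quaternion [w, x, y, z].
In Python, from plant import * gives the robot as it stands.
- The arm moves only by the tool step_arm, never from a script. Its argument "rows" is a list of rows, each a list of 3 entries, a list of its own where there are three numbers: the opening, from -1 (shut) to 1 (fully open), then the shift along the tool's x, y, z in units of 30 mm (1.0 is 30 mm), then the turn, a rotation vector about the tool's x, y, z in units of 6 degrees (1.0 is 6 degrees). A call has 1 to 12 rows; each row shifts and turns the commanded pose from where the row before left it, along the tool's axes as they then stand; what a row does not reach is not made up. A row lasts 1/10 s, in which the tool goes at most 50 mm and 8.59 degrees, less where a joint would pass 70% of its speed; a pose out of reach is approached as far as the arm can. A call is refused whole if a number of a shift passes 1 or a number of a turn 1, either way. A call with a gripper value outside its range is refused whole. The fingers move at their own pace and stop on an object; "force" is the grip in N (left out, the last holds). Time passes only in rows, so rows that do not move let the fingers close. It gives the time, the measured TCP pose, the force, the opening and the grip force at its end, in the units of the state.
- get_state(): the state, without advancing time (a new reading comes with each control period).
- read_camera(name): name is "side" or "top"; returns a dict with "img" (400x640x3 uint8, blue, green, red), "camera_matrix" (3x3 intrinsics, pixels), "dist" ([k1, k2, p1, p2, k3] as OpenCV has them; the pictures are not rectified), "extrinsics" (4x4, takes a point from camera to world coordinates). Camera axes: x right, y down, z forward; pixel columns grow to the right and rows downward; lengths in mm; the calibration is good to about 2 mm. A picture is of the moment at which its call begins. There is no depth.
- close_job(): hands the job in; it is judged then, once.
The state is a dict: "time_s": time; "qpos": joint angles; "qd": joint speeds; "tau": joint torques, N m; "ee_pos": TCP position; "orientation": TCP orientation; "ft_force": force on the tool from outside, world axes, zero at the start; "torque": the same for the moment, N m; "gripper_width": opening from 0.0 (shut) to 1.0 (fully open); "grasp_force": force on a finger pad.
Only numpy, scipy, OpenCV 4.12 (cv2) and the standard library are available. Lean on these libraries where they do the work, as an engineer would, in place of code of your own. Each camera call takes 0.05 s, during which the arm holds its last target. There are 200 camera calls.

## Task

The drawing-paper roll on its wooden desk holder has run out. With the forked lifter, gently press the collar of the spring bar in towards the cardboard core, without ramming it, lift that end of the bar out of its socket to above the post, then take the empty core out of the holder and lay it flat in the white tray without dropping it. Finish with the lifter lying on the desk or back on its rest, clear of the core, the tray and the holder, and leave the paint set and the cups where they are.

Things in the scene. Friction and masses are not known exactly. Their poses are not given: they have to be found in the camera images.
- holder: Wooden roll holder fixed to the desk. Origin: centre of underside; front at -x, y along the spring bar towards its sprung end. Base board 130 (x) x 230 (y) x 18 mm, front rail 34 mm high. Two posts 18 mm thick (y), 44 mm wide (x; 60 mm wide below 34 mm height), flat tops 88 mm high; inner faces at y = +88 and -88 mm, each with a blind round socket 75 mm high.
- socket (a point): Mouth centre of the socket for the sprung end, on the +y post's inner face: 11 mm wide, 9 mm deep. Holder's axes.
- deep_socket (a point): Mouth centre of the socket for the fixed end, on the -y post's inner face: 12 mm wide, 16.5 mm deep. Holder's axes.
- post_top (a point): Centre of the flat top of the +y post, 13 mm above the socket's centre. Two ears 7 mm high at its sides (x) leave a saddle 24 mm wide, in which the 8 mm bar end can rest. Holder's axes.
- core: Empty cardboard core 50 mm diameter, 140 mm long, 250 g with the steel spring bar along its axis (varies). Origin: on the axis, middle of the tube; y along the bar to the sprung end; it can spin about y. Hung in the holder: level, origin 73.5 mm high at holder y = -12 mm, with 1 mm of float either way along y.
- fixed_end (a point): End centre of the fixed 8 mm bar end, 91 mm from the core's origin along -y; 15 mm of it is in the deep socket, loose enough to tilt about 12 degrees (a 14 mm shoulder stands before the post). It comes out only along the bar, some 16 mm towards +y, once the sprung end is above its post. Core's axes.
- spring_pin (a joint): Sprung bar end at the core's +y end: 0 = fully out, 0.0085 m = pushed in along -y to its hard stop; 4 N to start, 10 N at the stop. Its 8 mm rod has a steel collar 26 mm in diameter, 4 mm thick, outer face 88 mm from the core's origin; then 12 mm of bare neck to the post, then 8 mm of tip in the socket. The tip comes free of the socket only close to the hard stop.
- pin_neck (a point): Point on the bar's axis amid the bare neck, 6 mm from the collar's outer face; moves with the sprung end. Core's axes.
- pin_tip (a point): End centre of the sprung tip, 14 mm past pin_neck along the bar. Core's axes.
- fork: Forked lifter, 90 g. Origin in the wooden handle, mid height and width; x to the fork, z up in its rest. Handle x = -60 to 30 mm, 18 wide (y), 26 tall (z), pinch from above at x = -25 to 25; steel shank 6 x 10 mm to x = 76; then a fork blade on edge, 4 mm thick (y), 26 tall. In its rest the origin is 45 mm high; lying on the desk on its lower edge, 13 mm.
- fork_slot (a point): Middle of the fork's slot, 94 mm from the fork's origin along x, fork's axes. Two prongs 6 mm tall, one above the other, x = 82 to 107 mm from the origin; the slot between is 14 mm tall, open to +x.
- rest: Wooden tool rest, fixed. Origin: centre of underside. Board 150 (x) x 62 x 8 mm, two notched supports 10 mm thick at x = -47 and +55 mm, up to 51 mm high. The lifter lies in it along x, fork to +x.
- tray: White open tray for empty cores, fixed, 260 (x) x 170 (y) x 45 mm outside, walls and floor 5 mm. Origin: centre of underside.
- paint_set: Watercolour pan set 105 x 150 x 16 mm, origin centre of underside. Bystander.
- cup_a: Lidded paint cup, 80 mm diameter, 80 mm high, origin centre of underside. Bystander.
- cup_b: Second such cup. Bystander.
Things that resemble listed ones, but are neither listed nor needed, are in the scene too. Several things have the shape of the fork; the one meant has the colours described above.

How it is judged:
By the outcome, as a careful person would: the job done as asked, in the order asked, and still so for the second after the job is handed in, with the robot touching nothing.
It also fails if it takes over 72 s, if anything falls off the work surface, if the arm or the gripper's body presses on something with over 40 N, if the wrist force passes 120 N, or if a joint passes its speed limit or range.

## Working session

There is one attempt and no reset: what is moved stays moved. The work goes in short steps, Python scripts to look and compute and a tool call to move; the robot and the scene stay as the last step left them, time stands still between calls to the robot, and variables do not carry over. Pictures are saved under pics/ and viewed, at most 10 in all, crops included, and the job is handed in when it is done.

Besides the shell and the picture viewer there is one more tool, called after ">>>" by a JSON object that holds its "name" and its "arguments", one argument or row to a line. step_arm: Moves the arm, as the interface text tells. Its arguments: {"type":"object","properties":{"rows":{"type":"array"},"force":{"type":"number"}},"required":["rows"]}

```bash
ls; mkdir -p pics; python3 - <<'E'
from plant import *
import cv2,numpy as np
s=get_state();print({k:np.round(v,3).tolist() for k,v in s.items()})
for n in ("side","top"):
    r=read_camera(n);cv2.imwrite(f"pics/{n}0.png",r["img"]);np.savez(f"pics/{n}0.npz",**r)
    print(n,np.round(r["camera_matrix"],1).tolist(),np.round(r["dist"],4),np.round(r["extrinsics"],3).tolist())
E
```

```text
pics
{'time_s': 0.0, 'qpos': [1.241, 0.087, 0.175, 1.66, 0.0, 1.571], 'qd': [-0.0, 0.001, 0.001, -0.001, -0.0, -0.0], 'tau': [0.001, -52.039, 46.48, 0.016, -0.0, 0.0], 'ee_pos': [178.041, 520.144, 238.582], 'orientation': [-0.0, 0.164, 0.986, -0.001], 'ft_force': [-0.515, -0.252, 0.516], 'torque': [-0.016, -0.015, 0.024], 'grasp_force': 0.0, 'gripper_width': 1.003}
side [[406.7, 0.0, 319.1], [0.0, 406.7, 205.2], [0.0, 0.0, 1.0]] [-0.0002  0.      0.      0.      0.    ] [[0.99, -0.115, 0.084, 410.678], [-0.141, -0.711, 0.688, -824.035], [-0.02, -0.693, -0.721, 989.56], [0.0, 0.0, 0.0, 1.0]]
top [[509.0, 0.0, 314.6], [0.0, 509.0, 197.9], [0.0, 0.0, 1.0]] [-0.0831  0.      0.      0.      0.    ] [[-0.009, -0.987, 0.158, 306.489], [-1.0, 0.009, 0.002, 76.851], [-0.003, -0.158, -0.987, 1443.811], [0.0, 0.0, 0.0, 1.0]]
```

View pics/side0.png

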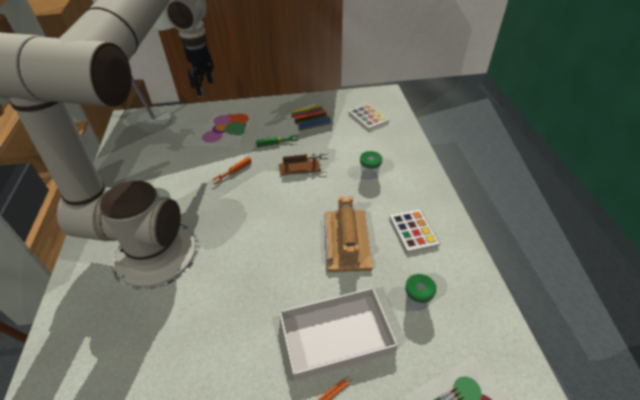

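View pics/top0.png

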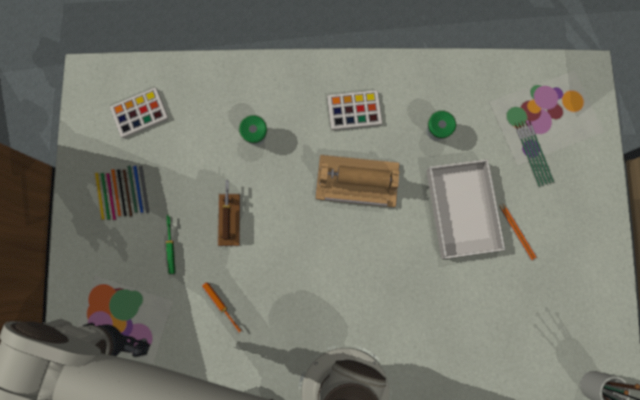

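Side view: the tray is at (338,330), the holder at (348,240) and the rest with a tool at (302,163). Fork-like candidates in the top view: the dark wooden one in the rest (230,215), a green handle (170,245), an orange handle (220,305), and an orange stick by the tray (518,233). I choose the wood and steel one in the rest and will check it in a close crop.

```bash
cat > h.py <<'E'
import cv2,numpy as np
def load(f): return dict(np.load(f))
def ray(r,uv):
    p=cv2.undistortPoints(np.array([[uv]],float),r["camera_matrix"],r["dist"])[0,0]
    E=r["extrinsics"];return E[:3,3],E[:3,:3]@np.array([p[0],p[1],1])
def onz(r,uv,z):
    o,d=ray(r,uv);return o+d*(z-o[2])/d[2]
def proj(r,P):
    E=np.linalg.inv(r["extrinsics"]);P=np.atleast_2d(np.array(P,float))
    return cv2.projectPoints(P,cv2.Rodrigues(E[:3,:3])[0],E[:3,3],r["camera_matrix"],r["dist"])[0][:,0]
def tri(r1,a,r2,b):
    A=np.zeros((3,3));B=np.zeros(3)
    for r,u in((r1,a),(r2,b)):
        o,d=ray(r,u);d=d/np.linalg.norm(d);M=np.eye(3)-np.outer(d,d);A+=M;B+=M@o
    return np.linalg.solve(A,B)
E
python3 - <<'E'
import cv2,numpy as np
s=cv2.imread("pics/side0.png");t=cv2.imread("pics/top0.png")
f=lambda i,x,y,w,h:cv2.resize(i[y:y+h,x:x+w],(400,300),interpolation=cv2.INTER_CUBIC)
cv2.imwrite("pics/c1.png",np.vstack([np.hstack([f(s,265,135,80,60),f(s,290,190,120,90)]),np.hstack([f(t,190,170,80,60+20-20),f(t,305,145,108,81)])]))
E
```

```text
(no output)
```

View pics/c1.png

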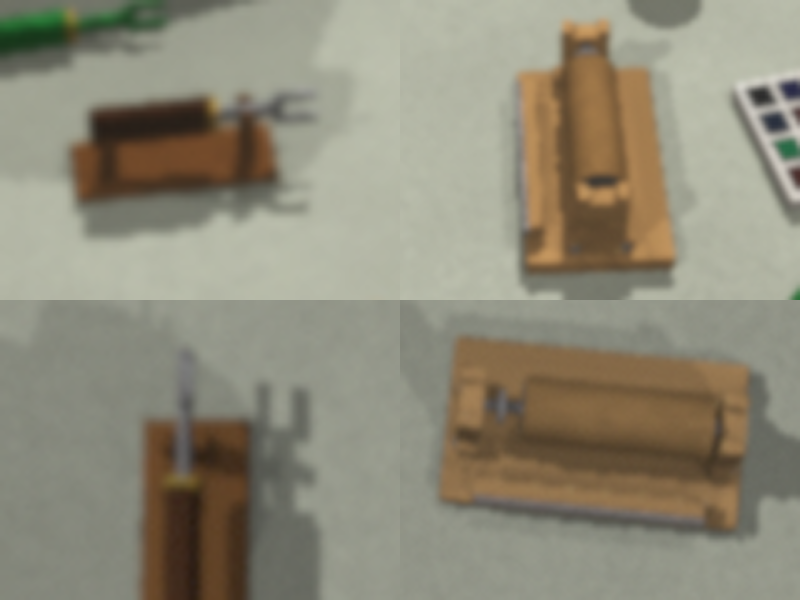

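The crop confirms it: the tool in the rest has a dark wooden handle with a steel fork, pointing world +x. The holder's sprung end (bare neck and collar) is at top-view pixel (332,173), on the +y side, with the front rail towards -x. Now measure.

```bash
python3 - <<'E'
from h import *
t=load("pics/top0.npz");s=load("pics/side0.npz")
hsv=cv2.cvtColor(t["img"],cv2.COLOR_BGR2HSV)
def blob(m,x0,y0,x1,y1):
    k=np.zeros_like(m);k[y0:y1,x0:x1]=m[y0:y1,x0:x1]
    c=max(cv2.findContours(k,cv2.RETR_EXTERNAL,cv2.CHAIN_APPROX_NONE)[0],key=cv2.contourArea);return c,k
for nm,p in (("holder",(350,160)),("fork handle",(229,220)),("rest",(236,235)),("desk",(300,230)),("traywall",(434,215)),("steel",(227,187)),("neck",(332,173))):
    print(nm,t["img"][p[1],p[0]],hsv[p[1],p[0]])
m=((hsv[...,1]>85)&(hsv[...,2]>60)).astype(np.uint8)
c,k=blob(m,305,145,412,215)
r=cv2.minAreaRect(c);print(r,cv2.contourArea(c))
for p in cv2.boxPoints(r): print(p.round(1),onz(t,p,18)[:2].round(1),onz(t,p,26)[:2].round(1))
c,k=blob((hsv[...,1]>60).astype(np.uint8),212,188,246,252)
r=cv2.minAreaRect(c);print("rest",r)
for p in cv2.boxPoints(r): print(p.round(1),onz(t,p,8)[:2].round(1))
# tray inner floor
c,k=blob(((hsv[...,1]<60)&(hsv[...,2]>60)).astype(np.uint8),415,150,512,268)
g=t["img"][:,:,:]
for y in (180,240): print(y,[tuple(t["img"][y,x]) for x in range(426,446)])
E
```

```text
holder [ 71 105 132] [ 17 118 132]
fork handle [24 39 56] [ 14 146  56]
rest [30 49 69] [ 15 144  69]
desk [138 152 149] [ 36  23 152]
traywall [117 123 124] [ 26  14 124]
steel [113 114 114] [ 30   2 114]
neck [102 101 102] [150   3 102]
((357.4901123046875, 180.59901428222656), (80.49850463867188, 44.08014678955078), 5.7105937004089355) 3231.0
[315.2 198.5] [532.6  78.1] [531.4  78.1]
[319.6 154.7] [660.3  64.4] [658.3  64.4]
[399.7 162.7] [ 634.8 -165.7] [ 632.9 -164.3]
[395.3 206.5] [ 507.6 -148.7] [ 506.5 -147.4]
rest ((228.5, 219.5), (51.0, 21.0), 90.0)
[218. 194.] [549.9 357.1]
[239. 194.] [549.3 296.6]
[239. 245.] [403.3 294.5]
[218. 245.] [403.7 354.2]
180 [(np.uint8(112), np.uint8(122), np.uint8(119)), (np.uint8(112), np.uint8(122), np.uint8(121)), (np.uint8(115), np.uint8(122), np.uint8(123)), (np.uint8(117), np.uint8(123), np.uint8(126)), (np.uint8(121), np.uint8(126), np.uint8(130)), (np.uint8(132), np.uint8(138), np.uint8(142)), (np.uint8(145), np.uint8(151), np.uint8(155)), (np.uint8(141), np.uint8(147), np.uint8(151)), (np.uint8(127), np.uint8(131), np.uint8(135)), (n
[... 759 characters left out ...]
uint8(129), np.uint8(142), np.uint8(140)), (np.uint8(124), np.uint8(136), np.uint8(134)), (np.uint8(120), np.uint8(131), np.uint8(129)), (np.uint8(118), np.uint8(128), np.uint8(126)), (np.uint8(115), np.uint8(126), np.uint8(124)), (np.uint8(113), np.uint8(123), np.uint8(121)), (np.uint8(111), np.uint8(121), np.uint8(120)), (np.uint8(113), np.uint8(121), np.uint8(122)), (np.uint8(116), np.uint8(123), np.uint8(125)), (np.uint8(116), np.uint8(121), np.uint8(125)), (np.uint8(128), np.uint8(133), np.uint8(136)), (np.uint8(144), np.uint8(150), np.uint8(153)), (np.uint8(143), np.uint8(149), np.uint8(153)), (np.uint8(129), np.uint8(134), np.uint8(138)), (np.uint8(117), np.uint8(123), np.uint8(126))]
```

```bash
python3 - <<'E'
from h import *
t=load("pics/top0.npz");s=load("pics/side0.npz")
im=t["img"].astype(int);hsv=cv2.cvtColor(t["img"],cv2.COLOR_BGR2HSV)
for y in (181,183,185,187,190,193,205,215,225,235,240): print(y,"gray",im[y,214:244].mean(1).astype(int).tolist())
print("col227",[(y,int(im[y,227].mean())) for y in range(174,202)])
print("col229",[(y,int(im[y,229].mean()),int(hsv[y,229,1])) for y in range(196,252)])
def T(x,y,th): return lambda P:np.array([[x+np.cos(th)*a-np.sin(th)*b,y+np.sin(th)*a+np.cos(th)*b,c] for a,b,c in P])
H=T(584,-43,-.109)
pts=H([(65,115,18),(65,-115,18),(-65,115,34),(-65,-115,34),(0,76,75),(0,88,75),(-22,88,88),(22,88,88),(-22,106,88),(22,106,88),(22,-88,88),(-22,-88,88),(25,58,73.5),(-25,58,73.5),(25,-82,73.5),(-25,-82,73.5)])
o=[]
for r,b in ((t,(305,145,108,81)),(s,(310,190,80,90))):
    i=r["img"][b[1]:b[1]+b[3],b[0]:b[0]+b[2]];k=400/b[2] if r is t else 5
    i=cv2.resize(i,None,fx=k,fy=k,interpolation=cv2.INTER_CUBIC)
    for p in proj(r,pts): cv2.circle(i,tuple(int(v) for v in ((p-b[:2]+.5)*k)),2,(255,255,0),-1)
    o.append(cv2.copyMakeBorder(i,0,450-i.shape[0],0,0,cv2.BORDER_CONSTANT))
cv2.imwrite("pics/ov.png",np.hstack(o))
E
```

```text
181 gray [132, 132, 132, 132, 132, 132, 132, 132, 134, 132, 130, 126, 119, 114, 118, 130, 143, 146, 147, 146, 145, 143, 143, 142, 146, 146, 148, 147, 145, 143]
183 gray [132, 131, 132, 132, 132, 133, 132, 131, 132, 131, 130, 125, 123, 122, 122, 125, 131, 135, 140, 143, 144, 144, 144, 144, 145, 146, 146, 146, 145, 147]
185 gray [131, 131, 132, 133, 134, 133, 131, 131, 131, 130, 127, 123, 120, 119, 120, 123, 127, 130, 132, 134, 136, 141, 144, 146, 147, 146, 144, 141, 140, 142]
187 gray [130, 129, 130, 131, 130, 130, 128, 129, 130, 130, 128, 121, 113, 113, 117, 124, 129, 131, 131, 132, 132, 131, 136, 142, 145, 144, 137, 122, 112, 117]
190 gray [130, 132, 132, 132, 130, 130, 128, 130, 130, 130, 126, 114, 98, 88, 100, 119, 128, 129, 130, 128, 127, 126, 129, 131, 135, 139, 135, 118, 106, 113]
193 gray [131, 131, 131, 127, 120, 114, 111, 113, 114, 113, 113, 112, 105, 93, 94, 104, 107, 108, 108, 108, 107, 108, 108, 106, 103, 107, 112, 106, 103, 111]
205 gray [129, 130, 131, 127, 110, 88, 74, 73, 75, 81, 89, 98, 100, 92, 81, 69, 62, 60, 60, 62, 62, 60, 60, 58, 57, 60, 74, 83, 87, 91]
215 gray
[... 1068 characters left out ...]
08, 43, 149), (209, 35, 143), (210, 32, 159), (211, 35, 146), (212, 37, 137), (213, 36, 149), (214, 39, 139), (215, 39, 146), (216, 37, 153), (217, 37, 146), (218, 38, 153), (219, 37, 151), (220, 39, 146), (221, 40, 139), (222, 37, 156), (223, 36, 159), (224, 38, 144), (225, 37, 156), (226, 38, 142), (227, 36, 159), (228, 41, 134), (229, 39, 155), (230, 40, 154), (231, 42, 138), (232, 40, 139), (233, 36, 142), (234, 32, 157), (235, 32, 155), (236, 31, 125), (237, 28, 147), (238, 32, 142), (239, 43, 152), (240, 56, 150), (241, 63, 154), (242, 66, 150), (243, 66, 154), (244, 67, 144), (245, 79, 81), (246, 104, 30), (247, 124, 22), (248, 133, 20), (249, 134, 24), (250, 135, 24), (251, 136, 22)]
```

View pics/ov.png

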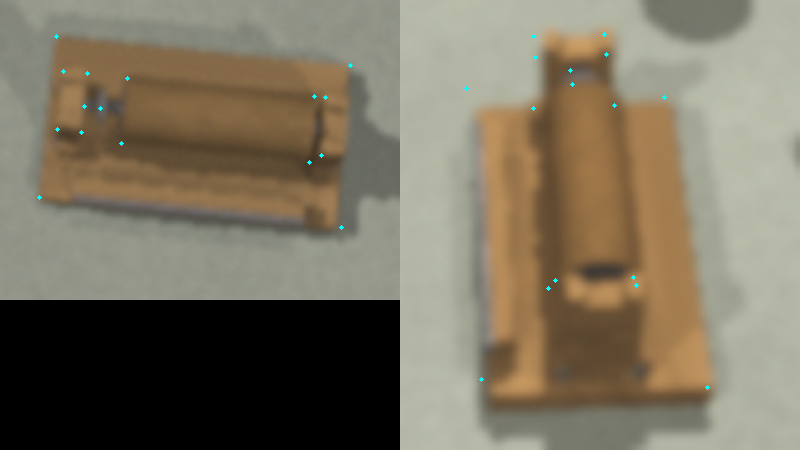

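The overlay agrees to about 1 px from the top. The side view wants about +3 mm x and -3 mm y, so I take the middle: (585.5,-44.5), yaw -0.109. Now the fork, rest and tray numbers.

```bash
python3 - <<'E'
from h import *
t=load("pics/top0.npz");s=load("pics/side0.npz")
for n,p,z in (("tip",(226.2,179.3),58),("hfront",(226,207.3),58),("back",(226,239.3),58),("line1",(226.2,185),58),("line2",(225.8,225),58)): print(n,onz(t,p,z).round(1))
print("rest c",onz(t,(228.5,219.5),8).round(1))
# side view: handle ends top edge (crop scale 5)
for n,p,z in (("tip side",(265+315/5,135+96/5),58),("back side top",(265+91/5,135+108/5),58),("ferrule front",(265+220/5,135+97/5),58)): print(n,onz(s,p,z).round(1))
# tray
for r,box,nm in ((t,(440,165,498,255),"top"),(s,(282,300,392,368),"side")):
    x0,y0,x1,y1=box;h=cv2.cvtColor(r["img"],cv2.COLOR_BGR2HSV);m=((h[...,2]>150)&(h[...,1]<22)).astype(np.uint8)
    k=np.zeros_like(m);k[y0:y1,x0:x1]=m[y0:y1,x0:x1];c=max(cv2.findContours(k,0,1)[0],key=cv2.contourArea)
    q=cv2.minAreaRect(c);print(nm,q)
    for p in cv2.boxPoints(q): print(p.round(1),onz(r,p,5)[:2].round(1))
for p in ((430,163),(487,161),(504,249),(445,258)): print("rim",onz(t,p,45).round(1))
for p in ((281,309),(376,291),(395,346),(291,374)): print("rim side",onz(s,p,45).round(1))
E
```

```text
tip [582.7 325.3  58. ]
hfront [504.  324.4  58. ]
back [415.7 322.8  58. ]
line1 [566.6 325.   58. ]
line2 [455.  324.1  58. ]
rest c [476.  325.5   8. ]
tip side [586.6 314.   58. ]
back side top [425.4 327.3  58. ]
ferrule front [518.7 324.3  58. ]
top ((468.2449035644531, 212.72145080566406), (83.30110931396484, 38.11692428588867), 79.99201965332031)
[442.2 175. ] [ 600.3 -290.3]
[479.8 168.4] [ 619.2 -401.9]
[494.3 250.4] [ 380.6 -429.8]
[456.7 257.1] [ 363.4 -320.7]
side ((336.7442932128906, 339.37994384765625), (52.53760528564453, 107.41849517822266), 85.86532592773438)
[281.3 317.1] [ 367.1 -276.3]
[388.4 309.3] [ 654.  -297.3]
[392.2 361.7] [ 626.4 -437.3]
[285.1 369.5] [ 365.5 -417.1]
rim [ 627. -247.   45.]
rim [ 631.9 -410.9   45. ]
rim [ 382.  -443.6   45. ]
rim [ 359.7 -276.9   45. ]
rim side [ 370.  -275.5   45. ]
rim side [ 625.5 -260.7   45. ]
rim side [ 634.4 -416.8   45. ]
rim side [ 380.  -446.1   45. ]
```

>>> {"name": "step_arm", "arguments": {
  "rows": [
    [1,[0,0,0],[0,0,-0.8]],
    [1,[0,0,0],[0,0,-0.8]],
    [1,[0,0,0],[0,0,-0.8]],
    [1,[0,0,0],[0,0,-0.85]],
    [1,[-0.9,-0.55,0],[0,0,0]],
    [1,[-0.9,-0.55,0],[0,0,0]],
    [1,[-0.9,-0.55,0],[0,0,0]],
    [1,[-0.9,-0.55,0],[0,0,0]],
    [1,[-0.9,-0.55,0],[0,0,0]],
    [1,[-0.9,-0.55,0],[0,0,0]],
    [1,[-0.9,-0.55,0],[0,0,0]],
    [1,[0,0,0],[0,0,0]]
  ],
  "force": 100
}}

```text
time_s: 1.3
ee_pos: [370.7, 405.0, 238.6]
orientation: [-0.0, -0.004, 1.0, -0.001]
ft_force: [0.3, 0.9, 0.4]
gripper_width: 1.004
grasp_force: 0.0
```

```bash
cat >> h.py <<'E'
from scipy.spatial.transform import Rotation as R
def rot(s): q=s["orientation"];return R.from_quat([q[1],q[2],q[3],q[0]])
def goal(s,p,yang,tilt=0):
    """units of shift / turn from the state to TCP p, tool y at world angle yang (deg), tool tilted by tilt deg about its y"""
    a=np.radians(yang);y=np.array([np.cos(a),np.sin(a),0]);z=np.array([0,0,-1.]);x=np.cross(y,z)
    T=R.from_matrix(np.c_[x,y,z])*R.from_euler("y",tilt,degrees=True);r=rot(s)
    print("t",round(float(s["time_s"]),2),"pos",np.round(s["ee_pos"],1),"yang",round(float(np.degrees(np.arctan2(*r.as_matrix()[[1,0],1]))),2),
      "F",np.round(s["ft_force"],1),"w",round(float(s["gripper_width"]),3),"gf",round(float(s["grasp_force"]),1),"q",np.round(s["qpos"],2))
    d=np.array(p)-s["ee_pos"];print("shift now-axes",np.round(r.inv().apply(d)/30,2),"goal-axes",np.round(T.inv().apply(d)/30,2),"turn",np.round(np.degrees((r.inv()*T).as_rotvec())/6,2))
def hold(P,c=(585.5,-44.5),th=-.109):
    C,S=np.cos(th),np.sin(th);return np.array([c[0]+C*P[0]-S*P[1],c[1]+S*P[0]+C*P[1],P[2]])
E
python3 - <<'E'
from h import *
from plant import *
goal(get_state(),(491,324.6,90),90.5)
E
```

```text
t 1.3 pos [370.7 405.  238.6] yang 90.41 F [0.3 0.9 0.4] w 1.004 gf 0.0 q [ 0.83  0.09  0.17  1.66 -0.    0.82]
shift now-axes [-3.99 -2.7   4.96] goal-axes [-3.99 -2.72  4.95] turn [-0.01 -0.   -0.01]
```

>>> {"name": "step_arm", "arguments": {
  "rows": [
    [1,[-0.8,-0.54,0.5],[0,0,0]],
    [1,[-0.8,-0.54,0.5],[0,0,0]],
    [1,[-0.8,-0.54,0.5],[0,0,0]],
    [1,[-0.8,-0.54,0.5],[0,0,0]],
    [1,[-0.8,-0.54,0.5],[0,0,0]],
    [1,[0,0,0.6],[0,0,0]],
    [1,[0,0,0.6],[0,0,0]],
    [1,[0,0,0.6],[0,0,0]],
    [1,[0,0,0.6],[0,0,0]],
    [1,[0,0,0],[0,0,0]]
  ]
}}

```text
time_s: 2.3
ee_pos: [487.6, 326.6, 89.4]
orientation: [-0.002, -0.005, 1.0, -0.001]
ft_force: [-0.1, 0.1, 0.5]
gripper_width: 1.003
grasp_force: 0.0
```

```bash
python3 - <<'E'
from h import *
from plant import *
goal(get_state(),(491,324.6,36),90.5)
r=read_camera("side");i=r["img"][90:200,230:390];cv2.imwrite("pics/s2.png",cv2.resize(i,(800,550),interpolation=cv2.INTER_CUBIC))
print(proj(r,[(491,324.6,36)]))
E
```

```text
t 2.3 pos [487.6 326.6  89.4] yang 90.62 F [-0.1  0.1  0.5] w 1.003 gf 0.0 q [ 0.59  0.17 -0.02  1.38  0.    0.58]
shift now-axes [-0.12 -0.06  1.78] goal-axes [-0.11 -0.07  1.78] turn [-0.02 -0.04  0.02]
[[301.69346659 159.85767874]]
```

View pics/s2.png

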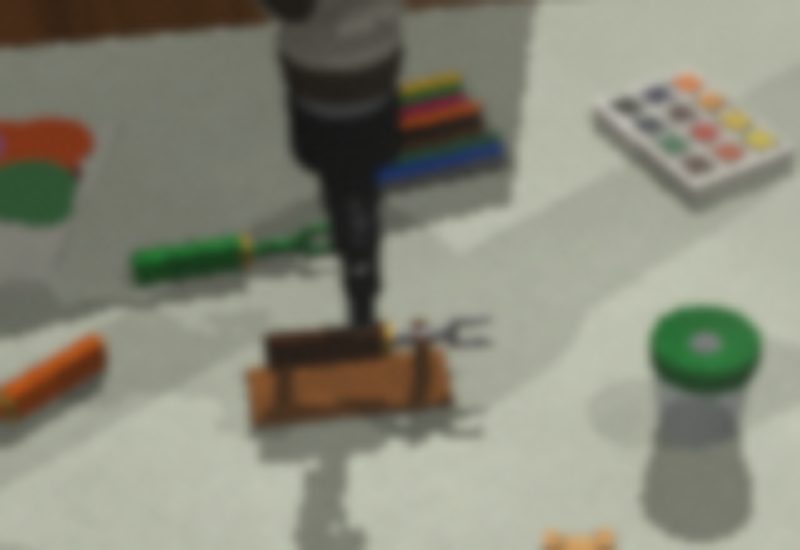

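The fingers are above the front of the handle: fingertips at (362,315) in the crop, handle spanning (268–385,345). Descend and grip.

>>> {"name": "step_arm", "arguments": {
  "rows": [
    [1,[-0.1,-0.06,0.3],[0,0,0]],
    [1,[0,0,0.4],[0,0,0]],
    [1,[0,0,0.4],[0,0,0]],
    [1,[0,0,0.4],[0,0,0]],
    [1,[0,0,0.28],[0,0,0]],
    [-1,[0,0,0],[0,0,0]],
    [-1,[0,0,0],[0,0,0]],
    [-1,[0,0,0],[0,0,0]],
    [-1,[0,0,0],[0,0,0]],
    [-1,[0,0,0],[0,0,0]],
    [-1,[0,0,0],[0,0,0]],
    [-1,[0,0,0],[0,0,0]]
  ],
  "force": 110
}}

```text
time_s: 3.55
ee_pos: [492.6, 325.6, 39.7]
orientation: [0.001, -0.005, 1.0, 0.0]
ft_force: [-0.7, -0.3, 6.6]
gripper_width: 0.189
grasp_force: 107.7
```

>>> {"name": "step_arm", "arguments": {
  "rows": [
    [-1,[0,0,0],[0,0,0]],
    [-1,[0,0,0],[0,0,0]],
    [-1,[0,0,0],[0,0,0]],
    [-1,[0,0,0],[0,0,0]]
  ]
}}

```text
time_s: 3.95
ee_pos: [492.6, 325.6, 39.7]
orientation: [0.001, -0.005, 1.0, 0.0]
ft_force: [0.9, -0.9, 6.6]
gripper_width: 0.187
grasp_force: 107.7
```

```bash
python3 - <<'E'
from h import *
from plant import *
goal(get_state(),(491,324.6,36),90.5)
E
```

```text
t 3.95 pos [492.6 325.6  39.7] yang 90.61 F [ 0.9 -0.9  6.6] w 0.187 gf 107.7 q [ 0.58  0.2  -0.09  1.28  0.    0.57]
shift now-axes [ 0.05 -0.03  0.12] goal-axes [ 0.05 -0.03  0.12] turn [0.01 0.01 0.02]
```

>>> {"name": "step_arm", "arguments": {
  "rows": [
    [-1,[0,0,-0.3],[0,0,0]],
    [-1,[0,0,-0.6],[0,0,0]],
    [-1,[0,0,-0.9],[0,0,0]],
    [-1,[0,0,-0.9],[0,0,0]],
    [-1,[0,0,-0.9],[0,0,0]],
    [-1,[0,0,0],[0,0,0]]
  ]
}}

```text
time_s: 4.55
ee_pos: [493.4, 326.2, 151.4]
orientation: [0.002, -0.005, 1.0, 0.002]
ft_force: [1.6, -0.4, -0.8]
gripper_width: 0.19
grasp_force: 107.4
```

```bash
python3 - <<'E'
from h import *
from plant import *
print(hold((-125,82,70)));goal(get_state(),hold((-125,82,145)),90-6.25)
E
```

```text
[470.16213937  50.61139735  70.        ]
t 4.55 pos [493.4 326.2 151.4] yang 90.6 F [ 1.6 -0.4 -0.8] w 0.19 gf 107.4 q [0.58 0.16 0.09 1.49 0.   0.57]
shift now-axes [ 0.87 -9.18  0.18] goal-axes [-0.23 -9.22  0.21] turn [0.03 0.04 1.14]
```

>>> {"name": "step_arm", "arguments": {
  "rows": [
    [-1,[0,-0.5,0],[0,0,0]],
    [-1,[0.1,-0.9,0],[0,0,0]],
    [-1,[0.1,-0.9,0],[0,0,0]],
    [-1,[0.1,-0.9,0],[0,0,0]],
    [-1,[0.1,-0.9,0],[0,0,0]],
    [-1,[0.1,-0.9,0],[0,0,0]],
    [-1,[0.1,-0.9,0],[0,0,0]],
    [-1,[0.1,-0.9,0],[0,0,0]],
    [-1,[0.1,-0.9,0],[0,0,0]],
    [-1,[0.1,-0.9,0],[0,0,0]],
    [-1,[0,-0.5,0.1],[0,0,0.57]],
    [-1,[0,0,0.1],[0.03,0.03,0.57]]
  ]
}}

```text
time_s: 5.75
ee_pos: [467.0, 49.7, 139.7]
orientation: [-0.002, 0.057, 0.998, -0.002]
ft_force: [0.6, 0.0, -1.3]
gripper_width: 0.186
grasp_force: 107.5
```

>>> {"name": "step_arm", "arguments": {
  "rows": [
    [-1,[0,0,0.8],[0,0,0]],
    [-1,[0,0,0.8],[0,0,0]],
    [-1,[0,0,0.6],[0,0,0]],
    [-1,[0,0,0],[0,0,0]],
    [-1,[0,0,0],[0,0,0]]
  ]
}}

```text
time_s: 6.25
ee_pos: [467.1, 51.4, 74.5]
orientation: [-0.002, 0.055, 0.999, -0.002]
ft_force: [-0.2, 0.6, -0.7]
gripper_width: 0.192
grasp_force: 107.5
```

```bash
python3 - <<'E'
from h import *
from plant import *
s=get_state();goal(s,hold((-125,82,70)),90-6.25)
o=[]
for n,b in (("top",(290,140,60,90)),("side",(300,165,60,90))):
    r=read_camera(n);np.savez(f"pics/{n}3.npz",**r);x,y,w,h=b
    a=proj(r,[s["ee_pos"]+np.array([0,0,5])+k*np.array([np.cos(.109),-np.sin(.109),0]) for k in (77.4,90.4)]);print(n,a.round(1).tolist())
    i=cv2.resize(r["img"][y:y+h,x:x+w],(400,600),interpolation=cv2.INTER_CUBIC);o.append(i)
cv2.imwrite("pics/s3.png",np.hstack(o))
E
```

```text
t 6.25 pos [467.1  51.4  74.5] yang 83.75 F [-0.2  0.6 -0.7] w 0.192 gf 107.5 q [ 0.11 -0.1  -0.33  1.35 -0.    0.22]
shift now-axes [-0.1  -0.02  0.15] goal-axes [-0.1  -0.02  0.15] turn [-0.03 -0.04 -0.  ]
top [[328.1, 190.7], [328.5, 186.0]]
side [[328.1, 204.7], [332.2, 204.6]]
```

View pics/s3.png

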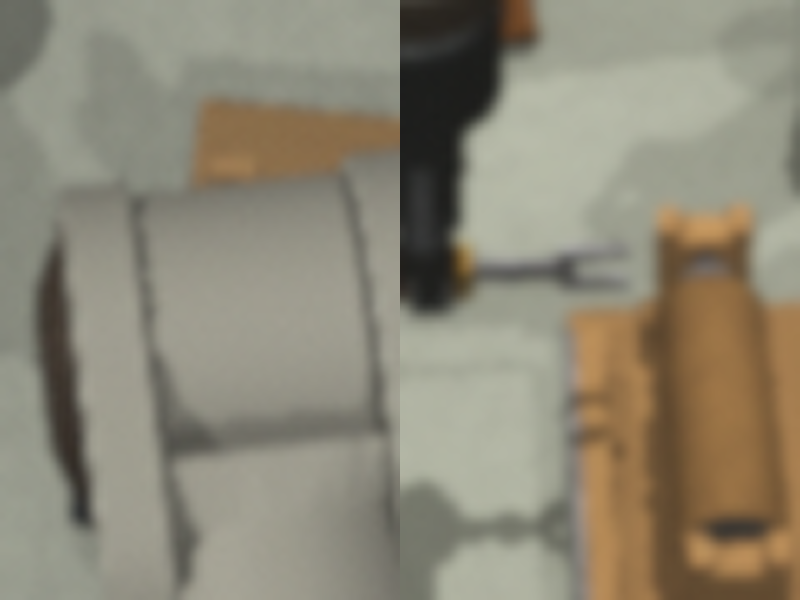

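The side view shows the fork level, prong tips at px (334.2,204.8), with the neck at (346,204.8). The top view is occluded by the arm. Now a numeric check of the y-alignment along the neck's column.

```bash
python3 - <<'E'
from h import *
s=load("pics/side3.npz");s0=load("pics/side0.npz")
for c in (345,347): print(c,[(y,s0["img"][y,c].tolist()) for y in range(192,212)])
for n,P in dict(topback=(0,106,88),topin=(0,88,88),neck88=(0,88,79),neck78=(0,78,79),tubeend=(0,58,98.5),c82=(0,82,75),farbase=(65,115,18),nearbase=(65,-115,18)).items(): print(n,proj(s,hold(P)).round(1))
for y in range(202,210): print(y,s["img"][y,322:338].mean(1).astype(int).tolist())
E
```

```text
345 [(192, [165, 182, 179]), (193, [165, 182, 179]), (194, [165, 182, 179]), (195, [161, 179, 179]), (196, [148, 174, 183]), (197, [127, 165, 192]), (198, [107, 159, 198]), (199, [98, 153, 197]), (200, [89, 140, 183]), (201, [75, 115, 151]), (202, [64, 89, 112]), (203, [71, 82, 94]), (204, [89, 95, 103]), (205, [96, 106, 118]), (206, [83, 106, 129]), (207, [71, 107, 140]), (208, [69, 110, 147]), (209, [69, 111, 148]), (210, [70, 112, 150]), (211, [70, 113, 151])]
347 [(192, [165, 182, 180]), (193, [166, 182, 180]), (194, [164, 181, 179]), (195, [159, 178, 178]), (196, [146, 172, 182]), (197, [124, 163, 190]), (198, [106, 157, 197]), (199, [97, 152, 196]), (200, [88, 138, 181]), (201, [73, 113, 149]), (202, [62, 89, 115]), (203, [67, 84, 101]), (204, [85, 96, 108]), (205, [92, 105, 120]), (206, [81, 106, 130]), (207, [71, 109, 142]), (208, [68, 111, 148]), (209, [69, 113, 150]), (210, [70, 114, 153]), (211, [71, 116, 154])]
topback [[343.9 196.9]]
topin [[344.3 200.9]]
neck88 [[344.2 203. ]]
neck78 [[344.5 205.3]]
tubeend [[345.1 205.6]]
c82 [[344.3 205.2]]
farbase [[363.  209.3]]
nearbase [[371.5 267.3]]
202 [161, 156, 152, 150, 147, 144, 142, 140, 139, 134, 132, 133, 142, 148, 147, 135]
203 [143, 129, 115, 112, 117, 121, 123, 126, 128, 130, 128, 132, 140, 148, 148, 135]
204 [117, 102, 86, 89, 108, 123, 129, 134, 139, 140, 143, 145, 148, 151, 148, 136]
205 [91, 82, 75, 85, 111, 131, 138, 141, 144, 147, 150, 151, 152, 152, 149, 136]
206 [96, 87, 79, 83, 103, 121, 127, 129, 131, 136, 141, 145, 148, 151, 149, 136]
207 [122, 111, 97, 92, 99, 108, 111, 112, 114, 119, 124, 131, 141, 150, 151, 139]
208 [141, 134, 123, 117, 117, 119, 121, 122, 124, 126, 129, 133, 142, 150, 150, 138]
209 [149, 148, 143, 141, 139, 140, 140, 139, 140, 141, 142, 143, 145, 144, 140, 128]
```

Holder prediction matches the edges within 0.5 px. Aligning height, then advancing gently.

>>> {"name": "step_arm", "arguments": {
  "rows": [
    [-1,[0,0,0.14],[-0.03,-0.04,0]],
    [-1,[-0.2,0,0],[0,0,0]],
    [-1,[-0.3,0,0],[0,0,0]],
    [-1,[-0.2,0,0],[0,0,0]],
    [-1,[0,0,0],[0,0,0]],
    [-1,[0,0,0],[0,0,0]],
    [-1,[0,0,0],[0,0,0]]
  ]
}}

```text
time_s: 7.05
ee_pos: [488.6, 49.6, 70.6]
orientation: [0.0, 0.054, 0.999, -0.0]
ft_force: [-0.5, 0.2, -0.8]
gripper_width: 0.188
grasp_force: 107.4
```

```bash
python3 - <<'E'
from h import *
from plant import *
s=get_state();goal(s,hold((-79,82.5,70)),90-6.25)
r=read_camera("side");i=cv2.resize(r["img"][190:220,315:355],(800,600),interpolation=cv2.INTER_CUBIC)
cv2.imwrite("pics/s4.png",i)
E
```

```text
t 7.05 pos [488.6  49.6  70.6] yang 83.76 F [-0.5  0.2 -0.8] w 0.188 gf 107.4 q [ 0.1  -0.05 -0.29  1.33 -0.    0.21]
shift now-axes [-0.92 -0.02  0.02] goal-axes [-0.92 -0.02  0.02] turn [-0.    0.01  0.  ]
```

View pics/s4.png

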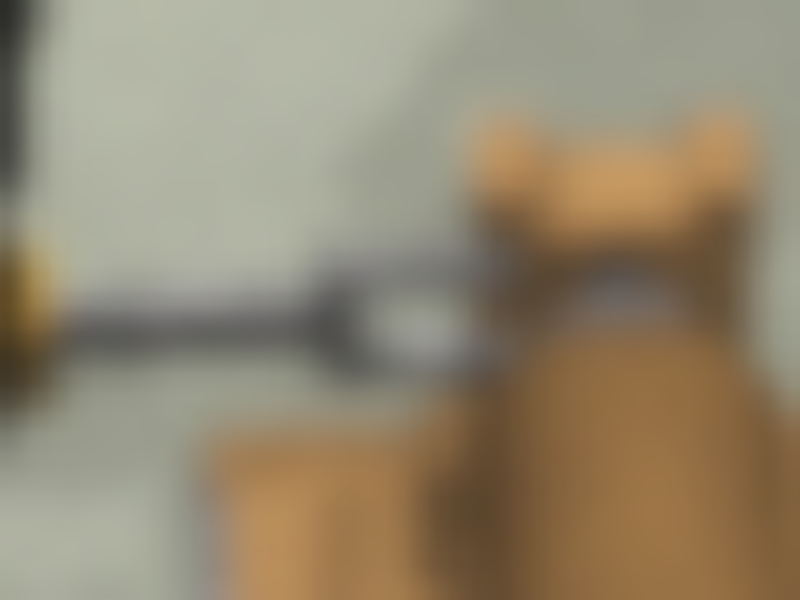

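The prongs (crop rows 265 and 365) straddle the neck (620,290) and the tips are just at the post edge. Advancing slowly.

>>> {"name": "step_arm", "arguments": {
  "rows": [
    [-1,[-0.1,0,0],[0,0,0]],
    [-1,[-0.1,0,0],[0,0,0]],
    [-1,[-0.1,0,0],[0,0,0]],
    [-1,[-0.1,0,0],[0,0,0]],
    [-1,[-0.1,0,0],[0,0,0]],
    [-1,[0,0,0],[0,0,0]]
  ]
}}

```text
time_s: 7.7
ee_pos: [504.0, 47.9, 70.7]
orientation: [0.001, 0.054, 0.999, -0.0]
ft_force: [0.2, -0.0, -1.2]
gripper_width: 0.188
grasp_force: 107.4
```

>>> {"name": "step_arm", "arguments": {
  "rows": [
    [-1,[-0.1,0,0],[0,0,0]],
    [-1,[-0.1,0,0],[0,0,0]],
    [-1,[-0.1,0,0],[0,0,0]],
    [-1,[-0.1,0,0],[0,0,0]],
    [-1,[0,0,0],[0,0,0]],
    [-1,[0,0,0],[0,0,0]]
  ]
}}

```text
time_s: 8.3
ee_pos: [515.5, 46.7, 70.7]
orientation: [0.0, 0.054, 0.999, -0.0]
ft_force: [0.3, -0.1, -0.9]
gripper_width: 0.189
grasp_force: 107.4
```

>>> {"name": "step_arm", "arguments": {
  "rows": [
    [-1,[0,-0.04,0],[0,0,0]],
    [-1,[0,-0.04,0],[0,0,0]],
    [-1,[0,-0.04,0],[0,0,0]],
    [-1,[0,0,0],[0,0,0]]
  ]
}}

```text
time_s: 8.7
ee_pos: [515.1, 42.9, 70.8]
orientation: [0.001, 0.054, 0.999, -0.0]
ft_force: [0.3, 0.2, -0.9]
gripper_width: 0.187
grasp_force: 107.4
```

>>> {"name": "step_arm", "arguments": {
  "rows": [
    [-1,[0,-0.04,0],[0,0,0]],
    [-1,[0,-0.04,0],[0,0,0]],
    [-1,[0,0,0],[0,0,0]]
  ]
}}

```text
time_s: 9.0
ee_pos: [514.9, 40.7, 70.8]
orientation: [0.001, 0.054, 0.999, 0.0]
ft_force: [0.5, 1.3, -1.7]
gripper_width: 0.188
grasp_force: 107.4
```

>>> {"name": "step_arm", "arguments": {
  "rows": [
    [-1,[0,-0.04,0],[0,0,0]],
    [-1,[0,-0.04,0],[0,0,0]],
    [-1,[0,0,0],[0,0,0]]
  ]
}}

```text
time_s: 9.3
ee_pos: [514.7, 38.8, 70.8]
orientation: [0.001, 0.054, 0.999, 0.0]
ft_force: [0.3, 5.1, -0.2]
gripper_width: 0.187
grasp_force: 107.5
```

>>> {"name": "step_arm", "arguments": {
  "rows": [
    [-1,[0,-0.04,0],[0,0,0]],
    [-1,[0,-0.04,0],[0,0,0]],
    [-1,[0,0,0],[0,0,0]]
  ]
}}

```text
time_s: 9.6
ee_pos: [514.4, 36.6, 70.7]
orientation: [0.001, 0.054, 0.999, 0.001]
ft_force: [1.1, 6.7, -1.6]
gripper_width: 0.188
grasp_force: 107.6
```

>>> {"name": "step_arm", "arguments": {
  "rows": [
    [-1,[0,-0.04,0],[0,0,0]],
    [-1,[0,-0.04,0],[0,0,0]],
    [-1,[0,0,0],[0,0,0]]
  ]
}}

```text
time_s: 9.9
ee_pos: [514.1, 34.4, 70.7]
orientation: [0.001, 0.054, 0.999, 0.001]
ft_force: [0.6, 8.2, -1.1]
gripper_width: 0.192
grasp_force: 107.6
```

>>> {"name": "step_arm", "arguments": {
  "rows": [
    [-1,[0,-0.04,0],[0,0,0]],
    [-1,[0,-0.03,0],[0,0,0]],
    [-1,[0,0,0],[0,0,0]]
  ]
}}

```text
time_s: 10.2
ee_pos: [513.8, 32.6, 70.6]
orientation: [0.0, 0.054, 0.999, 0.001]
ft_force: [0.6, 9.1, -2.2]
gripper_width: 0.19
grasp_force: 107.6
```

>>> {"name": "step_arm", "arguments": {
  "rows": [
    [-1,[0,-0.03,0],[0,0,0]],
    [-1,[0,0,0],[0,0,0]]
  ]
}}

```text
time_s: 10.4
ee_pos: [513.8, 31.8, 70.6]
orientation: [0.0, 0.053, 0.999, 0.001]
ft_force: [0.6, 9.2, -3.0]
gripper_width: 0.191
grasp_force: 107.6
```

>>> {"name": "step_arm", "arguments": {
  "rows": [
    [-1,[0,-0.03,0],[0,0,0]],
    [-1,[0,0,0],[0,0,0]]
  ]
}}

```text
time_s: 10.6
ee_pos: [513.7, 31.1, 70.6]
orientation: [0.0, 0.053, 0.999, 0.001]
ft_force: [0.7, 11.1, -2.5]
gripper_width: 0.19
grasp_force: 107.7
```

>>> {"name": "step_arm", "arguments": {
  "rows": [
    [-1,[0,-0.03,0],[0,0,0]],
    [-1,[0,0,0],[0,0,0]]
  ]
}}

```text
time_s: 10.8
ee_pos: [513.7, 30.7, 70.7]
orientation: [0.001, 0.053, 0.999, 0.002]
ft_force: [0.2, 13.1, -1.7]
gripper_width: 0.193
grasp_force: 107.9
```

>>> {"name": "step_arm", "arguments": {
  "rows": [
    [-1,[0,0,-0.05],[0,0,0]],
    [-1,[0,0,-0.05],[0,0,0]],
    [-1,[0,0,-0.05],[0,0,0]],
    [-1,[0,0,-0.05],[0,0,0]],
    [-1,[0,0,0],[0,0,0]]
  ]
}}

```text
time_s: 11.3
ee_pos: [513.6, 30.8, 76.8]
orientation: [0.0, 0.053, 0.999, 0.002]
ft_force: [1.7, 12.8, -3.7]
gripper_width: 0.186
grasp_force: 107.9
```

>>> {"name": "step_arm", "arguments": {
  "rows": [
    [-1,[0,0,-0.05],[0,0,0]],
    [-1,[0,0,-0.05],[0,0,0]],
    [-1,[0,0,-0.05],[0,0,0]],
    [-1,[0,0,0],[0,0,0]]
  ]
}}

```text
time_s: 11.7
ee_pos: [513.7, 30.8, 81.3]
orientation: [0.001, 0.053, 0.999, 0.002]
ft_force: [0.7, 13.5, -2.7]
gripper_width: 0.188
grasp_force: 107.9
```

>>> {"name": "step_arm", "arguments": {
  "rows": [
    [-1,[0,0,-0.07],[0,0,0]],
    [-1,[0,0,-0.07],[0,0,0]],
    [-1,[0,0,-0.07],[0,0,0]],
    [-1,[0,0,-0.07],[0,0,0]],
    [-1,[0,0,-0.07],[0,0,0]],
    [-1,[0,0,-0.07],[0,0,0]],
    [-1,[0,0,-0.07],[0,0,0]],
    [-1,[0,0,-0.05],[0,0,0]],
    [-1,[0,0,0],[0,0,0]]
  ]
}}

```text
time_s: 12.6
ee_pos: [513.5, 30.3, 97.3]
orientation: [0.0, 0.053, 0.999, 0.002]
ft_force: [1.5, 9.8, -2.7]
gripper_width: 0.189
grasp_force: 107.7
```

```bash
python3 - <<'E'
from h import *
from plant import *
s=get_state();goal(s,s["ee_pos"],90-6.25)
r=read_camera("side");i=cv2.resize(r["img"][185:260,310:410],(800,600),interpolation=cv2.INTER_CUBIC)
cv2.imwrite("pics/s5.png",i)
E
```

```text
t 12.6 pos [513.5  30.3  97.3] yang 83.89 F [ 1.5  9.8 -2.7] w 0.189 gf 107.7 q [ 0.06 -0.01 -0.19  1.38  0.    0.16]
shift now-axes [0. 0. 0.] goal-axes [0. 0. 0.] turn [0.03 0.01 0.02]
```

View pics/s5.png

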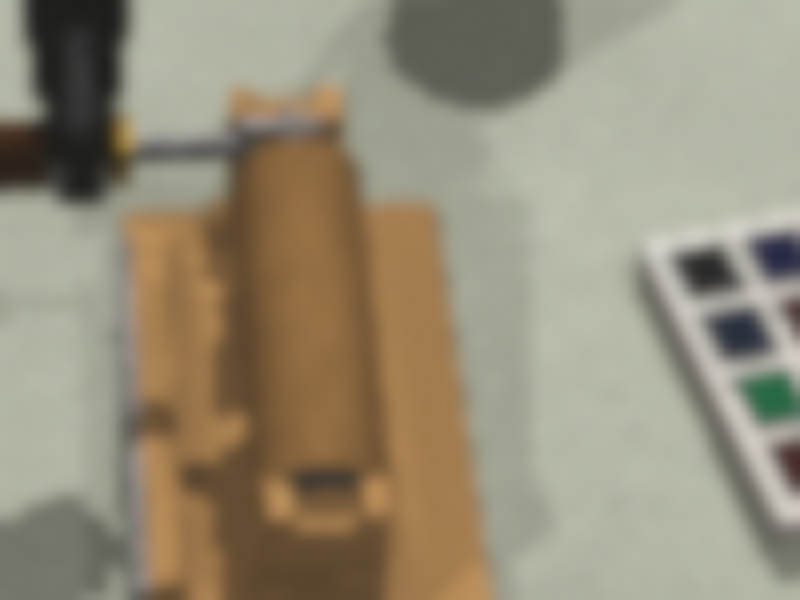

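The core's sprung end is up: the tube end hides the saddle at (290,130) in the crop and the fork is still under the neck. A bit higher, then let the spring out slowly over the saddle.

>>> {"name": "step_arm", "arguments": {
  "rows": [
    [-1,[0,0,-0.06],[0,0,0]],
    [-1,[0,0,-0.04],[0,0,0]],
    [-1,[0,0,0],[0,0,0]],
    [-1,[0,0.05,0],[0,0,0]],
    [-1,[0,0.05,0],[0,0,0]],
    [-1,[0,0.05,0],[0,0,0]],
    [-1,[0,0,0],[0,0,0]]
  ]
}}

```text
time_s: 13.35
ee_pos: [513.8, 34.5, 100.0]
orientation: [0.0, 0.054, 0.999, 0.001]
ft_force: [1.1, 7.6, -3.8]
gripper_width: 0.191
grasp_force: 107.5
```

>>> {"name": "step_arm", "arguments": {
  "rows": [
    [-1,[0,0.05,0],[0,0,0]],
    [-1,[0,0.05,0],[0,0,0]],
    [-1,[0,0.05,0],[0,0,0]],
    [-1,[0,0,0],[0,0,0]]
  ]
}}

```text
time_s: 13.75
ee_pos: [514.3, 38.4, 100.0]
orientation: [0.0, 0.054, 0.999, 0.0]
ft_force: [0.1, 5.4, -4.0]
gripper_width: 0.187
grasp_force: 107.5
```

>>> {"name": "step_arm", "arguments": {
  "rows": [
    [-1,[0,0.05,0],[0,0,0]],
    [-1,[0,0,0],[0,0,0]]
  ]
}}

```text
time_s: 13.95
ee_pos: [514.5, 39.5, 100.1]
orientation: [0.0, 0.054, 0.999, 0.0]
ft_force: [1.1, 4.6, -3.7]
gripper_width: 0.194
grasp_force: 107.6
```

>>> {"name": "step_arm", "arguments": {
  "rows": [
    [-1,[0,0.04,0],[0,0,0]],
    [-1,[0,0.04,0],[0,0,0]],
    [-1,[0,0.04,0],[0,0,0]],
    [-1,[0,0,0],[0,0,0]]
  ]
}}

```text
time_s: 14.35
ee_pos: [515.2, 42.6, 100.6]
orientation: [0.001, 0.055, 0.999, -0.0]
ft_force: [-0.0, -0.2, -3.1]
gripper_width: 0.186
grasp_force: 107.7
```

>>> {"name": "step_arm", "arguments": {
  "rows": [
    [-1,[0,0,0.08],[0,0,0]],
    [-1,[0,0,0.08],[0,0,0]],
    [-1,[0,0,0.08],[0,0,0]],
    [-1,[0,0,0.06],[0,0,0]],
    [-1,[0,0,0],[0,0,0]],
    [-1,[0,0,0],[0,0,0]]
  ]
}}

```text
time_s: 14.95
ee_pos: [515.1, 42.8, 91.4]
orientation: [0.001, 0.054, 0.999, -0.0]
ft_force: [0.1, 1.2, -2.1]
gripper_width: 0.19
grasp_force: 107.8
```

>>> {"name": "step_arm", "arguments": {
  "rows": [
    [-1,[0,0,0.06],[0,0,0]],
    [-1,[0,0,0.06],[0,0,0]],
    [-1,[0,0,0],[0,0,0]],
    [-1,[0,0,0],[0,0,0]]
  ]
}}

```text
time_s: 15.35
ee_pos: [515.2, 42.7, 88.0]
orientation: [0.001, 0.054, 0.999, -0.0]
ft_force: [-0.6, 0.4, -0.3]
gripper_width: 0.188
grasp_force: 107.9
```

```bash
python3 - <<'E'
from h import *
from plant import *
for _ in range(3):
    r=read_camera("side");s=get_state();print(np.round(s["ft_force"],1),np.round(s["torque"],2))
goal(s,s["ee_pos"],90-6.25)
i=cv2.resize(r["img"][185:230,315:375],(800,600),interpolation=cv2.INTER_CUBIC)
cv2.imwrite("pics/s6.png",i)
E
```

```text
[-0.6 -0.6 -0.5] [-0.01 -0.03  0.01]
[-0.5  0.1 -0.5] [ 0.03 -0.    0.  ]
[-0.3 -0.1 -0.3] [0.01 0.01 0.01]
t 15.5 pos [515.2  42.8  88. ] yang 83.76 F [-0.3 -0.1 -0.3] w 0.192 gf 107.9 q [ 0.08  0.   -0.2   1.36 -0.    0.19]
shift now-axes [0. 0. 0.] goal-axes [0. 0. 0.] turn [-0.    0.01  0.  ]
```

View pics/s6.png

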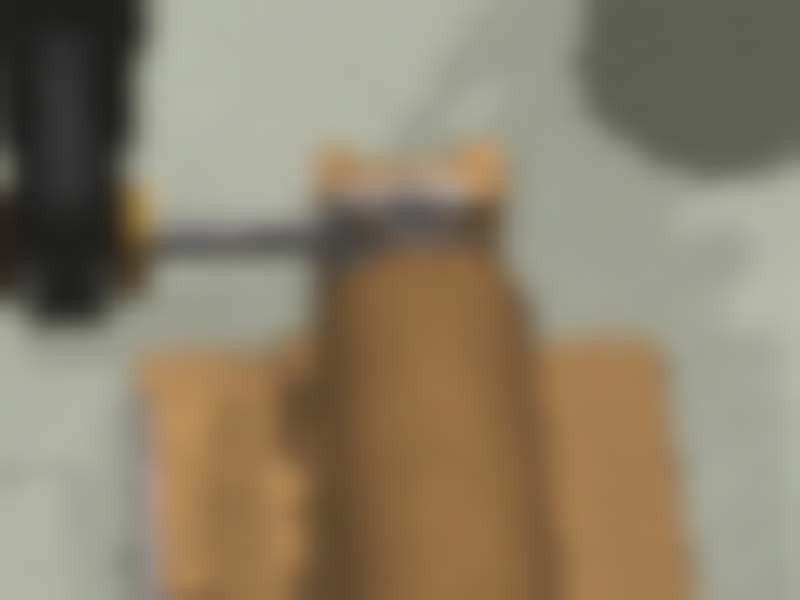

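The sprung end rests in the saddle (neck at (410,210) in the crop) and the fork is unloaded. Withdrawing the fork.

>>> {"name": "step_arm", "arguments": {
  "rows": [
    [-1,[0,0.01,0.04],[0,0,0]],
    [-1,[0.08,0,0],[0,0,0]],
    [-1,[0.12,0,0],[0,0,0]],
    [-1,[0.15,0,0],[0,0,0]],
    [-1,[0.15,0,0],[0,0,0]],
    [-1,[0.2,0,0],[0,0,0]],
    [-1,[0.3,0,0],[0,0,0]],
    [-1,[0.5,0,0],[0,0,0]],
    [-1,[0.5,0,0],[0,0,0]],
    [-1,[0,0,0],[0,0,0]]
  ]
}}

```text
time_s: 16.5
ee_pos: [453.9, 49.8, 86.7]
orientation: [0.0, 0.054, 0.999, -0.0]
ft_force: [1.3, 0.8, -1.0]
gripper_width: 0.187
grasp_force: 107.9
```

```bash
python3 - <<'E'
from h import *
from plant import *
r=read_camera("side");s=get_state()
goal(s,(440,190,60),90)
i=cv2.resize(r["img"][140:260,260:420],(800,600),interpolation=cv2.INTER_CUBIC)
cv2.imwrite("pics/s7.png",i)
E
```

```text
t 16.55 pos [455.   49.7  86.8] yang 83.78 F [ 1.   0.4 -1.1] w 0.187 gf 107.9 q [ 0.11 -0.14 -0.34  1.37 -0.    0.22]
shift now-axes [1.   4.59 0.89] goal-axes [0.5  4.68 0.89] turn [-0.    0.02 -1.04]
```

View pics/s7.png

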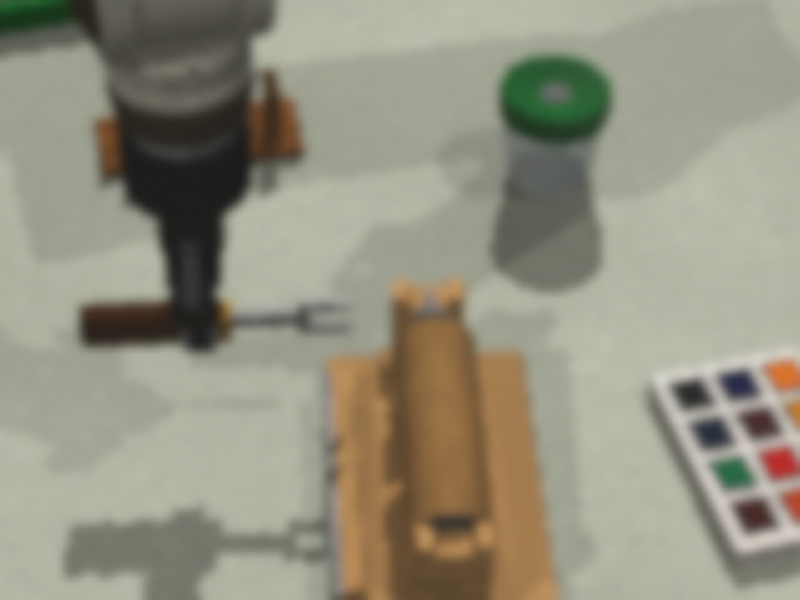

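The fork is out. It is level in the gripper and clear of the holder, and the core rests in the saddle. Laying the fork on the free desk at y≈185.

>>> {"name": "step_arm", "arguments": {
  "rows": [
    [-1,[0.1,0.4,0],[0,0,0]],
    [-1,[0.2,0.8,0],[0,0,0]],
    [-1,[0.2,0.8,0.1],[0,0,0]],
    [-1,[0.2,0.8,0.3],[0,0,0]],
    [-1,[0.2,0.8,0.4],[0,0,0]],
    [-1,[0.1,0.8,0.5],[0,0,0]],
    [-1,[0,0,0.5],[0,0,0]],
    [-1,[0,0,0.3],[0,0,0]],
    [-1,[0,0,0.2],[0,0,0]],
    [-1,[0,0,0.1],[0,0,0]],
    [-1,[0,0,0],[0,0,0]]
  ]
}}

```text
time_s: 17.65
ee_pos: [440.2, 183.8, 14.6]
orientation: [0.001, 0.055, 0.998, -0.0]
ft_force: [0.9, -0.2, -1.4]
gripper_width: 0.19
grasp_force: 107.9
```

>>> {"name": "step_arm", "arguments": {
  "rows": [
    [-1,[0,0,0.08],[0,0,0]],
    [-1,[0,0,0.05],[0,0,0]],
    [-1,[0,0,0.02],[0,0,0]],
    [-1,[0,0,0],[0,0,0]]
  ]
}}

```text
time_s: 18.05
ee_pos: [440.1, 184.0, 10.1]
orientation: [0.001, 0.054, 0.999, -0.0]
ft_force: [0.8, 0.5, -0.9]
gripper_width: 0.187
grasp_force: 107.9
```

>>> {"name": "step_arm", "arguments": {
  "rows": [
    [-1,[0,0,0.03],[0,0,0]],
    [-1,[0,0,0.02],[0,0,0]],
    [-1,[0,0,0],[0,0,0]]
  ]
}}

```text
time_s: 18.35
ee_pos: [440.2, 184.1, 8.6]
orientation: [0.001, 0.054, 0.999, -0.0]
ft_force: [0.3, -0.8, -1.0]
gripper_width: 0.187
grasp_force: 108.3
```

>>> {"name": "step_arm", "arguments": {
  "rows": [
    [-1,[0,0,0.025],[0,0,0]],
    [-1,[0,0,0],[0,0,0]],
    [-1,[0,0,0],[0,0,0]]
  ]
}}

```text
time_s: 18.65
ee_pos: [440.2, 184.1, 8.5]
orientation: [0.001, 0.054, 0.999, 0.0]
ft_force: [-3.1, -1.8, 6.6]
gripper_width: 0.193
grasp_force: 112.6
```

>>> {"name": "step_arm", "arguments": {
  "rows": [
    [-1,[0,0,0.025],[0,0,0]],
    [-1,[0,0,0],[0,0,0]],
    [-1,[0,0,0],[0,0,0]]
  ]
}}

```text
time_s: 18.95
ee_pos: [440.2, 184.1, 8.5]
orientation: [0.001, 0.054, 0.999, 0.0]
ft_force: [-5.6, -2.2, 14.5]
gripper_width: 0.187
grasp_force: 116.8
```

>>> {"name": "step_arm", "arguments": {
  "rows": [
    [-1,[0,0,-0.04],[0,0,0]],
    [-0.5,[0,0,0],[0,0,0]],
    [-0.4,[0,0,0],[0,0,0]],
    [-0.3,[0,0,0],[0,0,0]],
    [-0.1,[0,0,0],[0,0,0]],
    [0.2,[0,0,0],[0,0,0]],
    [0.2,[0,0,0],[0,0,0]],
    [0.2,[0,0,-0.3],[0,0,0]],
    [0.2,[0,0,-0.6],[0,0,0]],
    [1,[0,0,-0.8],[0,0,0]],
    [1,[0,0,-0.9],[0,0,0]],
    [1,[0,0,-0.9],[0,0,0]]
  ]
}}

```text
time_s: 20.15
ee_pos: [439.9, 184.1, 114.9]
orientation: [0.001, 0.054, 0.999, 0.0]
ft_force: [0.9, 1.6, 0.3]
gripper_width: 0.998
grasp_force: 0.0
```

```bash
python3 - <<'E'
from h import *
from plant import *
s=get_state()
print(hold((0,-12,75)))
goal(s,hold((0,-10,180)),-6.25);goal(s,hold((0,-10,180)),180-6.25)
r=read_camera("side");np.savez("pics/side8.npz",**r)
# dark handle of fork on the desk
h=cv2.cvtColor(r["img"],cv2.COLOR_BGR2HSV);m=((h[...,2]<95)&(h[...,1]>110)).astype(np.uint8)
u=proj(r,[(424,184,13)])[0];print("pred fork px",u)
x,y=u.astype(int);k=np.zeros_like(m);k[y-25:y+25,x-45:x+45]=m[y-25:y+25,x-45:x+45]
for c in cv2.findContours(k,0,1)[0]:
    if cv2.contourArea(c)>15: print(cv2.minAreaRect(c))
E
```

```text
[584.19458852 -56.42878455  75.        ]
t 20.15 pos [439.9 184.1 114.9] yang 83.77 F [0.9 1.6 0.3] w 0.998 gf 0.0 q [ 0.4  -0.1  -0.25  1.42 -0.    0.51]
shift now-axes [-5.66 -7.38 -2.16] goal-axes [-7.38  5.65 -2.17] turn [1.0e-02 1.0e-02 1.5e+01]
t 20.15 pos [439.9 184.1 114.9] yang 83.77 F [0.9 1.6 0.3] w 0.998 gf 0.0 q [ 0.4  -0.1  -0.25  1.42 -0.    0.51]
shift now-axes [-5.66 -7.38 -2.16] goal-axes [ 7.38 -5.65 -2.17] turn [-1.0e-02  1.0e-02 -1.5e+01]
pred fork px [287.24738142 193.04672162]
((285.13116455078125, 191.55740356445312), (24.082508087158203, 4.888929843902588), 5.19442892074585)
```

The fork lies on the desk where predicted (px 285,191). Rotating and moving over the core.

>>> {"name": "step_arm", "arguments": {
  "rows": [
    [1,[0,0,-0.3],[0,0,1]],
    [1,[0,0,-0.3],[0,0,1]],
    [1,[0,0,-0.3],[0,0,1]],
    [1,[0,0,-0.3],[0,0,1]],
    [1,[0,0,-0.3],[0,0,1]],
    [1,[0,0,-0.3],[0,0,1]],
    [1,[0,0,-0.3],[0,0,1]],
    [1,[0,0,0],[0,0,1]],
    [1,[0,0,0],[0,0,1]],
    [1,[0,0,0],[0,0,1]],
    [1,[0,0,0],[0,0,1]],
    [1,[0,0,0],[0,0,1]]
  ],
  "force": 40
}}

```text
time_s: 21.4
ee_pos: [439.9, 184.1, 176.8]
orientation: [0.001, 0.633, 0.774, 0.001]
ft_force: [-0.7, -0.0, -0.4]
gripper_width: 0.997
grasp_force: 0.0
```

>>> {"name": "step_arm", "arguments": {
  "rows": [
    [1,[0,0,0],[0,0,1]],
    [1,[0,0,0],[0,0,1]],
    [1,[0,0,0],[0,0,1]],
    [1,[-0.8,0.62,0],[0,0,0]],
    [1,[-0.8,0.62,0],[0,0,0]],
    [1,[-0.8,0.62,0],[0,0,0]],
    [1,[-0.8,0.62,0],[0,0,0]],
    [1,[-0.8,0.62,0],[0,0,0]],
    [1,[-0.8,0.62,0],[0,0,0]],
    [1,[-0.8,0.62,0],[0,0,0]],
    [1,[-0.8,0.62,0],[0,0,0]],
    [1,[-0.8,0.62,0],[0,0,0]]
  ]
}}

```text
time_s: 22.6
ee_pos: [583.4, -50.0, 177.0]
orientation: [0.001, 0.745, 0.668, 0.001]
ft_force: [-0.3, 0.8, -0.4]
gripper_width: 0.999
grasp_force: 0.0
```

>>> {"name": "step_arm", "arguments": {
  "rows": [
    [1,[0,0,0],[0,0.83,0]],
    [1,[0,0,0],[0,0,0]]
  ]
}}

```text
time_s: 22.8
ee_pos: [583.0, -50.4, 176.5]
orientation: [-0.029, 0.745, 0.666, 0.033]
ft_force: [-0.2, 0.2, 0.7]
gripper_width: 0.996
grasp_force: 0.0
```

```bash
python3 - <<'E'
from h import *
from plant import *
s=get_state();goal(s,hold((0,-11,71)),-6.25,5)
E
```

```text
t 22.8 pos [583.  -50.4 176.5] yang -6.39 F [-0.2  0.2  0.7] w 0.996 gf 0.0 q [-0.13  0.16  0.13  1.54  0.09  1.55]
shift now-axes [-0.47  0.06  3.49] goal-axes [-0.47  0.06  3.49] turn [ 0.01 -0.01 -0.02]
```

>>> {"name": "step_arm", "arguments": {
  "rows": [
    [1,[-0.23,0.03,0.4],[0,0,0]],
    [1,[-0.24,0.03,0.6],[0,0,0]],
    [1,[0,0,0.5],[0,0,0]],
    [1,[0,0,0.5],[0,0,0]],
    [1,[0,0,0.5],[0,0,0]],
    [1,[0,0,0.4],[0,0,0]],
    [1,[0,0,0.4],[0,0,0]],
    [1,[0,0,0.19],[0,0,0]],
    [1,[0,0,0],[0,0,0]]
  ]
}}

```text
time_s: 23.7
ee_pos: [583.9, -53.8, 70.0]
orientation: [-0.029, 0.744, 0.667, 0.032]
ft_force: [0.0, 0.2, 0.2]
gripper_width: 1.003
grasp_force: 0.0
```

>>> {"name": "step_arm", "arguments": {
  "rows": [
    [0.4,[0,0,0],[0,0,0]],
    [0.3,[0,0,0],[0,0,0]],
    [0.2,[0,0,0],[0,0,0]],
    [0.1,[0,0,0],[0,0,0]],
    [0,[0,0,0],[0,0,0]],
    [-0.1,[0,0,0],[0,0,0]],
    [-0.2,[0,0,0],[0,0,0]],
    [-0.3,[0,0,0],[0,0,0]],
    [-1,[0,0,0],[0,0,0]],
    [-1,[0,0,0],[0,0,0]],
    [-1,[0,0,0],[0,0,0]]
  ]
}}

```text
time_s: 24.8
ee_pos: [584.7, -54.1, 71.7]
orientation: [-0.028, 0.744, 0.667, 0.033]
ft_force: [0.9, -1.6, 6.8]
gripper_width: 0.574
grasp_force: 40.8
```

```bash
python3 - <<'E'
from h import *
from plant import *
s=get_state();goal(s,hold((0,-11,71)),-6.25,5);print(s["torque"])
E
```

```text
t 24.8 pos [584.7 -54.1  71.7] yang -6.23 F [ 0.9 -1.6  6.8] w 0.574 gf 40.8 q [-0.13  0.17 -0.05  1.34  0.09  1.55]
shift now-axes [-0.05 -0.01  0.02] goal-axes [-0.05 -0.01  0.02] turn [0.02 0.01 0.  ]
[-0.22739956 -0.00923612  0.28664055]
```

>>> {"name": "step_arm", "arguments": {
  "rows": [
    [-1,[0.004,0,-0.05],[0,0.17,0]],
    [-1,[0.004,0,-0.05],[0,0.17,0]],
    [-1,[0.002,0,-0.05],[0,0.17,0]],
    [-1,[0,0,0],[0,0,0]]
  ]
}}

```text
time_s: 25.2
ee_pos: [584.3, -54.3, 75.5]
orientation: [-0.047, 0.743, 0.666, 0.053]
ft_force: [3.0, 2.7, -0.5]
gripper_width: 0.576
grasp_force: 41.4
```

>>> {"name": "step_arm", "arguments": {
  "rows": [
    [-1,[0,0,-0.05],[0,0.17,0]],
    [-1,[0,0,-0.05],[0,0.17,0]],
    [-1,[0,0,0],[0,0,0]],
    [-1,[0,0,0],[0,0,0]]
  ]
}}

```text
time_s: 25.6
ee_pos: [584.1, -54.3, 78.4]
orientation: [-0.059, 0.742, 0.665, 0.066]
ft_force: [2.2, 4.0, -0.2]
gripper_width: 0.572
grasp_force: 41.4
```

>>> {"name": "step_arm", "arguments": {
  "rows": [
    [-1,[0.06,0,0],[0,0,0]],
    [-1,[0.06,0,0],[0,0,0]],
    [-1,[0.06,0,0],[0,0,0]],
    [-1,[0,0,0],[0,0,0]]
  ]
}}

```text
time_s: 26.0
ee_pos: [584.6, -49.0, 79.3]
orientation: [-0.058, 0.742, 0.665, 0.066]
ft_force: [0.3, 0.1, -1.1]
gripper_width: 0.576
grasp_force: 41.4
```

>>> {"name": "step_arm", "arguments": {
  "rows": [
    [-1,[0.06,0,0],[0,0,0]],
    [-1,[0.06,0,0],[0,0,0]],
    [-1,[0.06,0,0],[0,0,0]],
    [-1,[0,0,0],[0,0,0]]
  ]
}}

```text
time_s: 26.4
ee_pos: [585.1, -43.6, 80.2]
orientation: [-0.058, 0.742, 0.665, 0.066]
ft_force: [-0.2, -0.2, -1.9]
gripper_width: 0.576
grasp_force: 41.5
```

>>> {"name": "step_arm", "arguments": {
  "rows": [
    [-1,[0.06,0,0],[0,0,0]],
    [-1,[0.06,0,0],[0,0,0]],
    [-1,[0.06,0,0],[0,0,0]],
    [-1,[0,0,0],[0,0,0]]
  ]
}}

```text
time_s: 26.8
ee_pos: [585.9, -38.4, 81.2]
orientation: [-0.058, 0.742, 0.665, 0.066]
ft_force: [-0.1, 0.0, -2.6]
gripper_width: 0.571
grasp_force: 41.6
```

```bash
python3 - <<'E'
from h import *
from plant import *
s=get_state();goal(s,hold((0,10,78)),-6.25,10);print(s["torque"])
E
```

```text
t 26.8 pos [585.9 -38.4  81.2] yang -6.22 F [-0.1  0.  -2.6] w 0.571 gf 41.6 q [-0.15  0.17 -0.04  1.36  0.18  1.53]
shift now-axes [0.11 0.01 0.13] goal-axes [0.11 0.01 0.13] turn [ 0.01 -0.01  0.01]
[-0.26960834 -0.01517967 -0.03758818]
```

The weight is now fully carried (2.6 N) and 16 mm is out. A few mm more, then up.

>>> {"name": "step_arm", "arguments": {
  "rows": [
    [-1,[0.06,0,0],[0,0,0]],
    [-1,[0.06,0,0],[0,0,0]],
    [-1,[0.02,0,-0.1],[0,0,0]],
    [-1,[0.02,0,-0.1],[0,0,0]],
    [-1,[0.05,0,-0.3],[0,0,0]],
    [-1,[0.1,0,-0.6],[0,0,0]],
    [-1,[0.12,0,-0.7],[0,0,0]],
    [-1,[0.12,0,-0.7],[0,0,0]],
    [-1,[0.1,0,-0.6],[0,-0.2,0]],
    [-1,[0,0,0],[0,-0.7,0]],
    [-1,[0,0,0],[0,-0.77,0]],
    [-1,[0,0,0],[0,0,0]]
  ]
}}

```text
time_s: 28.0
ee_pos: [586.4, -34.6, 177.2]
orientation: [0.001, 0.744, 0.668, 0.001]
ft_force: [-0.7, 0.6, -2.5]
gripper_width: 0.57
grasp_force: 41.8
```

```bash
python3 - <<'E'
from h import *
from plant import *
s=get_state();goal(s,(502,-347,170),-83.3)
r=read_camera("side");h=cv2.cvtColor(r["img"],cv2.COLOR_BGR2HSV)
print("core px pred",proj(r,[s["ee_pos"]+[0,0,11]]))
E
```

```text
t 28.0 pos [586.4 -34.6 177.2] yang -6.13 F [-0.7  0.6 -2.5] w 0.57 gf 41.8 q [-0.06  0.16  0.14  1.54 -0.    1.62]
shift now-axes [-10.65  -1.69   0.24] goal-axes [-4.01 10.01  0.24] turn [ 0.02 -0.02 12.86]
core px pred [[347.22719446 195.71867386]]
```

>>> {"name": "step_arm", "arguments": {
  "rows": [
    [-1,[-0.8,-0.13,0],[0,0,0]],
    [-1,[-0.8,-0.13,0],[0,0,0]],
    [-1,[-0.8,-0.13,0],[0,0,0]],
    [-1,[-0.8,-0.13,0],[0,0,0]],
    [-1,[-0.8,-0.13,0],[0,0,0]],
    [-1,[-0.8,-0.13,0],[0,0,0]],
    [-1,[-0.8,-0.13,0],[0,0,0]],
    [-1,[-0.8,-0.13,0],[0,0,0]],
    [-1,[-0.8,-0.13,0],[0,0,0]],
    [-1,[-0.8,-0.13,0],[0,0,0]],
    [-1,[-0.8,-0.13,0],[0,0,0]],
    [-1,[-0.8,-0.13,0],[0,0,0]]
  ]
}}

```text
time_s: 29.25
ee_pos: [507.6, -318.2, 176.0]
orientation: [-0.0, 0.745, 0.667, 0.002]
ft_force: [-0.5, 0.2, -2.4]
gripper_width: 0.571
grasp_force: 41.9
```

>>> {"name": "step_arm", "arguments": {
  "rows": [
    [-1,[0,0,0],[0,0,0.8]],
    [-1,[0,0,0],[0,0,0.93]],
    [-1,[0,0,0],[0,0,0.93]],
    [-1,[0,0,0],[0,0,0.93]],
    [-1,[0,0,0],[0,0,0.93]],
    [-1,[0,0,0],[0,0,0.93]],
    [-1,[0,0,0],[0,0,0.93]],
    [-1,[0,0,0],[0,0,0.93]],
    [-1,[0,0,0],[0,0,0.93]],
    [-1,[0,0,0],[0,0,0.93]],
    [-1,[0,0,0],[0,0,0.93]],
    [-1,[0,0,0],[0,0,0.93]]
  ]
}}

```text
time_s: 30.45
ee_pos: [507.9, -317.3, 175.9]
orientation: [-0.001, 0.989, 0.151, 0.001]
ft_force: [-0.5, -0.0, -2.4]
gripper_width: 0.573
grasp_force: 41.8
```

>>> {"name": "step_arm", "arguments": {
  "rows": [
    [-1,[0,0,0],[0,0,0.93]],
    [-1,[0,0,0],[0,0,0.93]],
    [-1,[0,0,0],[0,0,0]]
  ]
}}

```text
time_s: 30.75
ee_pos: [508.0, -317.3, 175.9]
orientation: [-0.001, 0.998, 0.055, 0.001]
ft_force: [-0.3, 0.0, -2.0]
gripper_width: 0.573
grasp_force: 41.8
```

```bash
python3 - <<'E'
from h import *
from plant import *
s=get_state();goal(s,(494,-348,80),-83.3)
E
```

```text
t 30.75 pos [ 508.  -317.3  175.9] yang -83.69 F [-0.3  0.  -2. ] w 0.573 gf 41.8 q [-0.56  0.19  0.17  1.55  0.    2.47]
shift now-axes [-0.58  0.97  3.19] goal-axes [-0.58  0.96  3.2 ] turn [-0.02 -0.02 -0.07]
```

>>> {"name": "step_arm", "arguments": {
  "rows": [
    [-1,[-0.29,0.48,0],[0,0,-0.07]],
    [-1,[-0.29,0.48,0],[0,0,0]],
    [-1,[0,0,0.5],[0,0,0]],
    [-1,[0,0,0.7],[0,0,0]],
    [-1,[0,0,0.7],[0,0,0]],
    [-1,[0,0,0.7],[0,0,0]],
    [-1,[0,0,0.7],[0,0,0]],
    [-1,[0,0,0.6],[0,0,0]],
    [-1,[0,0,0.4],[0,0,0]],
    [-1,[0,0,0.3],[0,0,0]],
    [-1,[0,0,0.2],[0,0,0]],
    [-1,[0,0,0],[0,0,0]]
  ]
}}

```text
time_s: 31.95
ee_pos: [494.3, -347.5, 31.4]
orientation: [-0.001, 0.998, 0.06, 0.0]
ft_force: [0.4, 0.5, -2.4]
gripper_width: 0.568
grasp_force: 42.0
```

```bash
python3 - <<'E'
from h import *
from plant import *
s=get_state();goal(s,(494,-348,19),-83.3)
r=read_camera("side");np.savez("pics/side9.npz",**r)
h=cv2.cvtColor(r["img"],cv2.COLOR_BGR2HSV);m=((h[...,1]>85)&(h[...,0]<30)).astype(np.uint8)
k=np.zeros_like(m);k[285:380,275:400]=m[285:380,275:400]
for c in cv2.findContours(k,0,1)[0]:
    if cv2.contourArea(c)>40: print(cv2.minAreaRect(c),cv2.boundingRect(c))
print(proj(r,[s["ee_pos"]+np.array([a*.993,a*.117,11]) for a in (-70,0,70)]).round(1).tolist())
E
```

```text
t 31.95 pos [ 494.3 -347.5   31.4] yang -83.15 F [ 0.4  0.5 -2.4] w 0.568 gf 42.0 q [-0.61  0.23 -0.06  1.28  0.    2.41]
shift now-axes [-0.01  0.02  0.41] goal-axes [-0.01  0.02  0.41] turn [-0.01 -0.01  0.03]
((318.5038146972656, 332.18072509765625), (20.084627151489258, 25.610092163085938), 74.74488067626953) (304, 321, 29, 24)
((352.0, 323.5), (21.0, 18.0), 90.0) (343, 313, 19, 22)
[[305.7, 335.3], [332.9, 328.3], [359.5, 321.4]]
```

The core is level and in place over the tray (px 304–362, as predicted). Lowering gently to contact.

>>> {"name": "step_arm", "arguments": {
  "rows": [
    [-1,[0,0,0.15],[0,0,0]],
    [-1,[0,0,0.1],[0,0,0]],
    [-1,[0,0,0.05],[0,0,0]],
    [-1,[0,0,0],[0,0,0]]
  ]
}}

```text
time_s: 32.4
ee_pos: [494.4, -347.4, 22.6]
orientation: [-0.0, 0.998, 0.06, 0.001]
ft_force: [0.4, -0.2, -3.3]
gripper_width: 0.571
grasp_force: 42.0
```

>>> {"name": "step_arm", "arguments": {
  "rows": [
    [-1,[0,0,0.04],[0,0,0]],
    [-1,[0,0,0.03],[0,0,0]],
    [-1,[0,0,0],[0,0,0]]
  ]
}}

```text
time_s: 32.7
ee_pos: [494.6, -347.5, 20.7]
orientation: [-0.0, 0.998, 0.06, 0.001]
ft_force: [0.7, -0.1, -2.6]
gripper_width: 0.577
grasp_force: 42.0
```

>>> {"name": "step_arm", "arguments": {
  "rows": [
    [-1,[0,0,0.04],[0,0,0]],
    [-1,[0,0,0],[0,0,0]],
    [-1,[0,0,0],[0,0,0]]
  ]
}}

```text
time_s: 33.0
ee_pos: [494.8, -347.5, 20.0]
orientation: [-0.0, 0.998, 0.06, 0.001]
ft_force: [1.3, 1.6, 2.0]
gripper_width: 0.57
grasp_force: 42.4
```

>>> {"name": "step_arm", "arguments": {
  "rows": [
    [-1,[0,0,0.03],[0,0,0]],
    [-1,[0,0,0],[0,0,0]],
    [-1,[0,0,0],[0,0,0]]
  ]
}}

```text
time_s: 33.3
ee_pos: [494.8, -347.5, 19.9]
orientation: [-0.0, 0.998, 0.06, 0.001]
ft_force: [-1.8, 3.2, 9.9]
gripper_width: 0.575
grasp_force: 43.2
```

>>> {"name": "step_arm", "arguments": {
  "rows": [
    [-1,[0,0,-0.03],[0,0,0]],
    [0.2,[0,0,0],[0,0,0]],
    [0.25,[0,0,0],[0,0,0]],
    [0.3,[0,0,0],[0,0,0]],
    [0.5,[0,0,0],[0,0,0]],
    [0.7,[0,0,0],[0,0,0]],
    [0.7,[0,0,0],[0,0,0]],
    [0.7,[0,0,0],[0,0,0]],
    [0.7,[0,0,-0.15],[0,0,0]],
    [0.7,[0,0,-0.3],[0,0,0]],
    [0.7,[0,0,-0.6],[0,0,0]],
    [0.7,[0,0,-0.8],[0,0,0]]
  ]
}}

```text
time_s: 34.5
ee_pos: [494.1, -347.2, 75.5]
orientation: [-0.001, 0.998, 0.06, 0.0]
ft_force: [-0.3, -0.3, -0.5]
gripper_width: 0.847
grasp_force: 0.0
```

>>> {"name": "step_arm", "arguments": {
  "rows": [
    [0.7,[0,0,-0.9],[0,0,0]],
    [0.7,[0,0,-0.9],[0,0,0]],
    [0.7,[0,0,-0.9],[0,0,0]],
    [0.7,[0,0,0],[0,0,0]],
    [0.7,[0,0,0],[0,0,0]],
    [0.7,[0,0,0],[0,0,0]],
    [0.7,[0,0,0],[0,0,0]]
  ]
}}

```text
time_s: 35.2
ee_pos: [493.9, -347.3, 154.9]
orientation: [-0.001, 0.998, 0.06, -0.0]
ft_force: [0.2, 0.9, 0.0]
gripper_width: 0.848
grasp_force: 0.0
```

```bash
python3 - <<'E'
from h import *
from plant import *
for _ in range(2):
    s=get_state();r=read_camera("side")
    h=cv2.cvtColor(r["img"],cv2.COLOR_BGR2HSV);m=((h[...,1]>85)&(h[...,0]<30)).astype(np.uint8)
    k=np.zeros_like(m);k[285:380,275:400]=m[285:380,275:400]
    print([(cv2.minAreaRect(c),cv2.boundingRect(c)) for c in cv2.findContours(k,0,1)[0] if cv2.contourArea(c)>40])
print(np.round(s["ft_force"],1),s["ee_pos"],proj(r,[(494.8+a*.993,-347.5+a*.117,30) for a in (-70,0,70)]).round(1).tolist())
m=((h[...,2]<95)&(h[...,1]>110)).astype(np.uint8);k=np.zeros_like(m);k[165:220,240:330]=m[165:220,240:330]
print("fork",[cv2.minAreaRect(c) for c in cv2.findContours(k,0,1)[0] if cv2.contourArea(c)>40])
s0=load("pics/side0.npz")["img"]
for n,(x0,y0,x1,y1) in dict(paint=(385,205,442,255),cupa=(355,145,388,180),cupb=(400,270,442,308)).items():
    print(n,cv2.absdiff(r["img"],s0)[y0:y1,x0:x1].mean().round(1))
E
```

```text
[(((333.7565002441406, 330.27459716796875), (19.850475311279297, 55.88672637939453), 75.25643920898438), (305, 315, 57, 32))]
[(((333.7565002441406, 330.27459716796875), (19.850475311279297, 55.88672637939453), 75.25643920898438), (305, 315, 57, 32))]
[0.3 0.5 0.5] [ 493.96933202 -347.31403997  154.99125078] [[306.1, 337.5], [333.0, 330.6], [359.4, 323.7]]
fork []
paint 9.3
cupa 25.5
cupb 5.8
```

```bash
python3 - <<'E'
from h import *
from plant import *
r=read_camera("top");r0=load("pics/top0.npz");d=cv2.absdiff(r["img"],r0["img"]).mean(2)
for n,(x0,y0,x1,y1) in dict(paint=(325,88,383,130),cupa=(240,115,268,143),cupb=(428,110,457,138)).items(): print(n,d[y0:y1,x0:x1].mean().round(1))
u=proj(r,[(424+a,184-.109*a,13) for a in (-60,0,30,107)]).round(1);print(u.tolist())
h=cv2.cvtColor(r["img"],cv2.COLOR_BGR2HSV);m=((h[...,2]<95)&(h[...,1]>90)).astype(np.uint8)
x,y=u[1].astype(int);k=np.zeros_like(m);k[y-50:y+40,x-30:x+30]=m[y-50:y+40,x-30:x+30]
for c in cv2.findContours(k,0,1)[0]:
    if cv2.contourArea(c)>15:
        q=cv2.minAreaRect(c);print(q,onz(r,q[0],20).round(1))
E
```

```text
paint 6.0
cupa 2.6
cupb 2.0
[[275.6, 258.7], [278.0, 237.3], [279.1, 226.6], [282.2, 199.7]]
((276.23779296875, 241.85975646972656), (4.638124942779541, 30.36867332458496), 6.340190887451172) [410.6 188.3  20. ]
```

The fork lies as placed and the bystanders are unmoved, so I'm handing in.

```bash
python3 -c "
from plant import *
print(close_job())"
```

```text
the job is handed in; nothing more can be done
None
```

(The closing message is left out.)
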